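# Swing the drip cup under the spout and open the rising-stem valve

### The job

Swing the cast arm round so that its tin cup stands squarely under the spout. Then, with the cup in place, open the valve fully by turning the red handwheel anticlockwise until it reaches its stop; the wheel climbs on its stem as it turns. Leave the loose fittings lying where they are.

Things in the scene. Friction and masses are not known exactly. Their poses are not given: they have to be found in the camera images.
- station: Fitting station, fixed: green base plate 130 x 460 x 12 mm. Origin: centre of its underside, on the bench. x across it (at yaw 0, -x faces the robot), y along it, z up. At x = 0: swing arm's pivot at y = -180, spout -30, valve stem +100, inlet riser +190 mm. Pipes 24 mm thick, centre line 125 mm high from y = -30 to +190. Place and yaw vary.
- spout (a point): Centre of the downward mouth of the dark iron spout pipe (24 mm outside), 92 mm above the bench, 14 mm above the cup's rim.
- pivot (a point): Pivot axis of the swing arm, 50 mm above the bench (mid-height of the arm's bar). Steel nut on top, up to 78 mm above the bench; hub 40 mm in diameter, 38 to 68 mm above the bench.
- cup (a point): Centre of the rim of the shallow tin cup (76 mm across, 18 mm high, rim 78 mm above the bench) at the end of the grey cast swing arm, 150 mm from the pivot. The arm's bar is 20 mm wide and 20 mm tall (40 to 60 mm above the bench); it is free to be pushed between 25 and 110 mm from the pivot.
- swing_arm (a joint): Swing arm's angle about the pivot (rad, positive anticlockwise from above). At 0 it points along the station's +y, cup exactly under the spout; starts at 0.5 to 0.95, swung out to the station's -x (robot's) side. Limits -0.6 and 1.3; no stop at 0. Stays where it is left; takes about 0.25 N m (3 to 4 N at mid-bar).
- hub (a point): Centre of the red three-spoke handwheel, on the stem's axis, at the mid-height of its rim: 200 mm above the bench when shut, 224 mm when fully open. Rim circle 100 mm in diameter at its centre line, rim bar 14 mm thick.
- handle (a point): Centre of the top face of the black upright handle on the wheel's rim: a cylinder 18 mm in diameter and 45 mm tall, 50 mm from the stem's axis. Its top is 55 mm above hub, its foot 10 mm above hub. It travels round and up with the wheel; it does not spin by itself.
- wheel (a joint): Handwheel angle (rad, positive anticlockwise from above = opening). 0 shut, 9.42 (1.5 turns) fully open at the stop. The handle lies along the station's +x at 0, along -x when fully open. Wheel and stem rise 16 mm a turn (2.55 mm per rad), 24 mm in all. Starts nearly shut, 0 to 2. Takes about 0.2 N m (4 to 5 N at the handle); stays where left.
- nipple: Loose black iron pipe nipple, 27 mm in diameter, 70 mm long, lying; origin under its middle.
- ball_valve: Loose brass ball valve, 70 mm long, 47 mm high, with a blue lever that reaches 66 mm from its middle along its own x; origin under its middle.
- clamp1: Loose stainless spring band clamp, 36 mm across, 12 mm high, lying flat; origin at the centre of its underside.
- clamp2: The other spring band clamp, alike.
- reducer: Loose white nylon reducer, 48 mm across, 55 mm high, standing; origin at the centre of its underside.

How it is judged (in metres and radians):
On the way, in this order (a step that is already met when the one before it is completed fails the run):
1. the cup stands under the spout while the valve is still nearly shut (horizontal distance between cup and spout below 0.018 m and value of joint wheel below 2.8 rad), for 0.2 s.
2. the valve is fully open with the cup under the spout (horizontal distance between cup and spout below 0.018 m and value of joint wheel above 8.8 rad), for 0.2 s.
At the end, for the whole second after the job is handed in: The cup's centre is within 18 mm (horizontally) of the spout's centre, the handwheel is within 0.6 rad (35 degrees) of its fully open stop, both at rest and let go, and the loose fittings lie within 30 mm of where they were (all of step 2 and velocity of joint wheel between -0.05 and 0.05 rad/s and velocity of joint swing_arm between -0.05 and 0.05 rad/s); the robot touches nothing.
It fails at once if the valve is opened (wheel past 2.8 rad) while the cup is not under the spout (value of joint wheel above 2.8 rad and horizontal distance between cup and spout above 0.03 m).
It fails at once if a loose fitting is moved by more than 30 mm (distance of any of nipple, ball_valve, clamp1, clamp2, reducer from where it was at the start of the episode above 0.03 m).
It also fails if it takes over 70 s, if anything falls off the work surface, if the arm or the gripper's body presses on something with over 40 N, if the wrist force passes 120 N, or if a joint passes its speed limit or range.

### The arm

A 6-joint arm with a two-finger parallel gripper is mounted at the origin on the work surface. World frame = base frame: x ahead of the robot, y to its left, z up, the work surface at z = 0. Lengths are in mm, angles in rad, forces in N, time in s.
With the tool pointing down it reaches from about 400 to 925 mm from the base axis. Payload 12.5 kg.
Tool frame: the origin (TCP) lies on the front face of the gripper's body, between the roots of the fingers; the fingertips stand 78 mm ahead of it and the grasp point (between the pads) lies 59 mm ahead of it (env.nose_length is the distance from the TCP to the fingertips, in mm); z points along the fingers, y is the line along which they close (so a half turn about z gives the same grasp; the last joint's range is limited). The gripper opens to 95 mm and grips with 3 to 60 N. Pads are 20 mm wide; open, the fingers measure 119 mm over their backs; the gripper's body (75 mm by 180 mm) begins 59 mm behind the grasp point.
Start: joints at [1.081, 0.491, 1.559, -0, 1.092, -0.106], TCP at [234.011, 579.549, 292.261] pointing down, gripper open.
Joint ranges: [-3.1, 3.1], [-0.84, 2.19], [0.05, 2.79], [-1.13, 4.28], [0.06, 2.93], [-2.69, 2.69]. Speed limits (rad/s): [2.22, 2.22, 2.79, 3.14, 3.14, 3.14].

### API

Orientations are given as [roll, pitch, yaw] about the fixed x, y, z axes, in that order (R = Rz(yaw) Ry(pitch) Rx(roll)).
In Python, from cell import env gives the robot as it stands.
- The arm moves only by the tool jog_arm, never from a script. Its argument "motion" is a list of rows, each a list of 7 numbers: the turn, a rotation vector about the tool's x, y, z in degrees, then the shift along the tool's x, y, z in mm, then the finger opening in mm, from 0 to 95.1. In form: [[wx, wy, wz, x, y, z, hand], ...]. A call has 1 to 10 rows; each row shifts and turns the commanded pose from where the row before left it, along the tool's axes as they then stand; what a row does not reach is not made up. A row lasts 1/8 s, in which the tool goes at most 62.5 mm and 10.7 degrees, less where a joint would pass 70% of its speed; a pose out of reach is approached as far as the arm can. A call is refused whole if a number of a shift passes 62.5 or a number of a turn 10.7, either way. A call with a gripper value outside its range is refused whole. The fingers move at their own pace and stop on an object; the grip force is fixed at half the most. Time passes only in rows, so rows that do not move let the fingers close. It gives the time, the measured TCP pose, the force, the opening and the grip force at its end, in the units of the state.
- env.state(): the state, without advancing time (a new reading comes with each control period).
- env.read_camera(name): name is "side" or "top" or "wrist"; returns a dict with "color" (384x512x3 uint8, red, green, blue), "z_map" (384x512 float32, mm along the optical axis (not along the pixel's ray), 0 where there is no reading), "camera_matrix" (3x3 intrinsics, pixels), "world_to_cam" (4x4, takes a point from world to camera coordinates). Camera axes: x right, y up, looking along -z (the intrinsics and any distortion apply to the point x, -y, -z); pixel columns grow to the right and rows downward; lengths in mm; the calibration is good to about 2 mm. A picture is of the moment at which its call begins.
- env.job_done(): hands the job in; it is judged then, once.
Trained networks look in the newest picture that a camera, given by its name, has taken for a name from the list of things; names that differ only in an ending like _2 or _b are one class to them, and where a whole thing is asked for, a point or a joint stands for the part that bears it (a point fixed in the world has none). Each returns a list of dicts, best first, with "score" (0 to 1); they miss things now and then, are a little off and sometimes report something else, mostly with a low value. They report only what shows in the picture. A call takes as long as a camera call.
- env.recognise(camera, thing): "location" ([column, row] in pixels, amid what is visible of it).
The state is a dict: "t": time; "joints": joint angles; "qvel": joint speeds; "tau": joint torques, N m; "eef_pos": TCP position; "tcp_rot": TCP orientation; "ft_force": force on the tool from outside, world axes, zero at the start; "moment": the same for the moment, N m; "opening": opening from 0.0 (shut) to 1.0 (fully open); "grip_force": force on a finger pad.
Only numpy, scipy, OpenCV 4.12 (cv2) and the standard library are available. Lean on these libraries where they do the work, as an engineer would, in place of code of your own. Each camera call takes 0.05 s, during which the arm holds its last target. There are 200 camera calls.

## Working session

There is one attempt and no reset: what is moved stays moved. The work goes in short steps, Python scripts to look and compute and a tool call to move; the robot and the scene stay as the last step left them, time stands still between calls to the robot, and variables do not carry over. Pictures are saved under pics/ and viewed, at most 10 in all, crops included, and the job is handed in when it is done.

Besides the shell and the picture viewer there is one more tool, called after "Emit:" by a JSON object that holds its "api" and its "payload", one argument or row to a line. jog_arm: Moves the arm, as the interface text tells. Its arguments: {"type":"object","properties":{"motion":{"type":"array"}},"required":["motion"]}

```bash
mkdir -p pics
cat > h.py <<'E'
import numpy as np, cv2
from cell import env
def cloud(c):
    d=env.read_camera(c); z=d["z_map"]; K=d["camera_matrix"]; h,w=z.shape
    u,v=np.meshgrid(np.arange(w),np.arange(h))
    P=np.stack([(u-K[0,2])/K[0,0]*z,-(v-K[1,2])/K[1,1]*z,-z,np.ones_like(z)],-1)
    return d, (P@np.linalg.inv(d["world_to_cam"]).T)[...,:3]
E
python3 - <<'E'
from h import *
print(env.state())
for c in("top","side"):
    d,P=cloud(c); cv2.imwrite(f"pics/{c}0.png",d["color"][...,::-1]); np.save(f"{c}.npy",P)
    for t in("station","spout","pivot","cup","hub","handle","nipple","ball_valve","clamp1","reducer"):
        for r in env.recognise(c,t)[:2]:
            x,y=map(int,np.round(r["location"])); print(c,t,round(r["score"],2),x,y,P[y,x].round())
E
```

```text
{'t': 0.0, 'joints': array([ 1.08139840e+00,  4.91620088e-01,  1.55946311e+00, -5.33397630e-06,
        1.09167490e+00, -1.05557272e-01]), 'qvel': array([ 0.00048377, -0.00196206, -0.00201468,  0.00149963,  0.00117684,
       -0.0003441 ]), 'tau': array([-9.28051086e-04, -6.12622690e+01, -2.58183485e+01,  6.92748372e-02,
        4.82683978e-02, -1.39406397e-04]), 'eef_pos': array([233.93536988, 579.40297224, 291.61938149]), 'tcp_rot': array([-3.14043319e+00, -1.18089011e-04,  2.75775439e+00]), 'ft_force': array([ 0.4450804 , -0.10611874, -0.14897161]), 'moment': array([ 0.02967072, -0.04845939, -0.00567314]), 'grip_force': 0.0, 'opening': 1.000447575048581}
top station 0.72 246 196 [603. -30. 133.]
top spout 0.85 246 200 [606. -28.  10.]
top pivot 0.81 250 198 [611. -37.   9.]
top cup 0.81 290 240 [ 518. -121.   61.]
top hub 0.88 182 190 [605.  78. 215.]
top handle 0.67 183 189 [607.  76. 219.]
top nipple 0.69 248 198 [610. -33.  13.]
top nipple 0.63 341 150 [ 716. -241.   24.]
top ball_valve 0.68 284 131 [ 754. -112.   46.]
top clamp1 0.66 182 189 [606.  77. 220.]
top clamp1 0.57 356 215 [ 572. -273.   11.]
top reducer 0.84 238 148 [715. -12.  51.]
side station 0.88 244 245 [598. -63.  11.]
side station 0.61 227 122 [603.  67. 210.]
side spout 0.87 248 244 [606. -63.  12.]
side pivot 0.86 243 243 [597. -57.  11.]
side cup 0.67 214 257 [ 528. -131.   58.]
side hub 0.91 226 121 [ 451. -662.  548.]
side hub 0.43 219 329 [ 511. -238.    7.]
side handle 0.62 231 121 [610.  64. 212.]
side nipple 0.58 345 300 [ 715. -253.   25.]
side ball_valve 0.64 332 242 [ 752. -122.   29.]
side clamp1 0.82 260 345 [ 566. -277.   -1.]
side clamp1 0.55 224 329 [ 520. -234.   -0.]
side reducer 0.86 295 212 [714. -28.  40.]
side reducer 0.59 214 262 [ 526. -141.   57.]
```

View pics/top0.png

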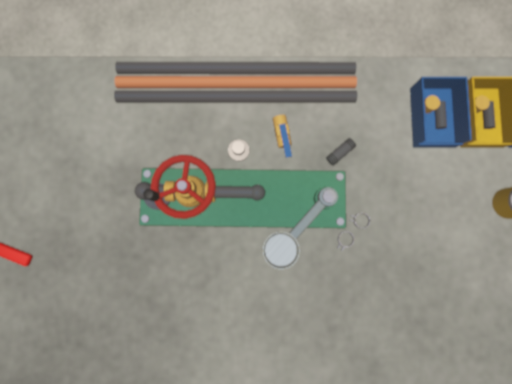

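View pics/side0.png

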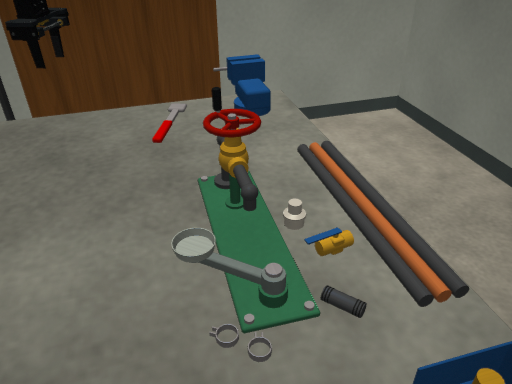

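Run:
```python
from h import *
d,P=cloud("top"); c=d["color"].astype(int)
Z=P[...,2]; ok=d["z_map"]>0
R,G,B=c[...,0],c[...,1],c[...,2]
green=ok&(G>R+15)&(G>B)&(Z>5)&(Z<20)
pts=P[green][:,:2].astype(np.float32); print("green",len(pts),cv2.minAreaRect(pts))
red=ok&(R>G+50)&(R>B+50)&(Z>150)&(Z<240)
p=P[red]; rr=p[(abs(p[:,2]-np.median(p[:,2]))<15)]
print("red",len(p),p.mean(0),np.percentile(p[:,2],[5,50,95]),cv2.minEnclosingCircle(rr[:,:2].astype(np.float32)))
blk=ok&(Z>232)&(Z<290)&(np.hypot(P[...,0]-606,P[...,1]-77)<80)
print("handle",blk.sum(),P[blk].mean(0),P[blk][:,2].max())
cup=ok&(Z>70)&(Z<84)&(np.hypot(P[...,0]-518,P[...,1]+121)<60)
q=P[cup]; print("cup",len(q),q.mean(0),cv2.minEnclosingCircle(q[:,:2].astype(np.float32)))
pipe=ok&(Z>125)&(Z<142); q=P[pipe]; print("pipe",cv2.minAreaRect(q[:,:2].astype(np.float32)))
nut=ok&(Z>60)&(Z<84)&(P[...,1]<-150); q=P[nut]; print("nut",len(q),q.mean(0) if len(q) else 0)
```

```text
green 7623 ((612.2467041015625, -21.234848022460938), (459.9077453613281, 128.7098846435547), 89.16265106201172)
red 1609 [612.98012536  76.33835486 209.79988194] [206.28794155 210.17607981 213.3581186 ] ((612.7193603515625, 78.24647521972656), 55.87487030029297)
handle 135 [594.46500359 122.77407409 254.47881643] 261.22363680337867
cup 161 [ 502.79877074 -110.09159003   75.42649139] ((498.9778137207031, -100.17024993896484), 37.66238784790039)
pipe ((615.7952880859375, 58.98260498046875), (59.99353790283203, 247.7550048828125), 5.833866596221924)
nut 1398 [ 754.15841278 -416.15438187   67.58930789]
```

The top view shows the wheel at (183,187), its handle at about (152,195), the pivot at (328,197) and the cup at (281,250). The clamps are at (345,240) and (361,220). In the side view the handle hides behind the wheel, and the area around the bar is open. Station yaw is about -0.8°, pivot (610,-201), spout (612,-51), hub (613,78). The swing is about 0.85 and the wheel about 1.95.

Emit:
{"api": "jog_arm", "payload": {
  "motion": [
    [0,0,9.7,0,0,0,0],
    [0,0,9.7,0,0,0,0],
    [0,0,9.7,0,0,0,0],
    [0,0,9.7,0,0,0,0],
    [0,0,9.7,0,0,0,0],
    [0,0,9.7,0,0,0,0],
    [0,0,9.8,0,0,0,0],
    [0,0,0,-50,20,0,0],
    [0,0,0,-58,24,0,0],
    [0,0,0,-58,24,0,0]
  ]
}}

```text
t: 2.4
eef_pos: [302.1, 412.5, 292.3]
tcp_rot: [3.141, -0.0, 1.572]
ft_force: [1.1, -0.9, -0.1]
opening: 0.026
grip_force: 0.0
```

Emit:
{"api": "jog_arm", "payload": {
  "motion": [
    [0,0,0,-58,24,0,0],
    [0,0,0,-58,24,0,0],
    [0,0,0,-58,24,0,0],
    [0,0,0,-58,24,0,0],
    [0,0,0,-58,24,0,0],
    [0,0,0,-58,24,0,0],
    [0,0,0,-58,24,0,0],
    [0,0,0,-58,24,0,0],
    [0,0,0,-58,24,0,0],
    [0,0,0,-58,20,0,0]
  ]
}}

```text
t: 3.65
eef_pos: [537.6, -165.8, 292.3]
tcp_rot: [3.141, 0.0, 1.571]
ft_force: [0.6, 1.0, -0.2]
opening: 0.005
grip_force: 0.0
```

Emit:
{"api": "jog_arm", "payload": {
  "motion": [
    [0,0,0,-17,-4,0,0],
    [0,0,0,0,0,50,0],
    [0,0,0,0,0,60,0],
    [0,0,0,0,0,50,0],
    [0,0,0,0,0,8,0],
    [0,0,0,0,0,0,0]
  ]
}}

```text
t: 4.4
eef_pos: [533.3, -180.5, 125.2]
tcp_rot: [3.141, 0.0, 1.571]
ft_force: [0.2, -0.2, 0.4]
opening: 0.007
grip_force: 0.0
```

Emit:
{"api": "jog_arm", "payload": {
  "motion": [
    [0,0,0,6,6,0,0],
    [0,0,0,6,6,0,0],
    [0,0,0,6,6,0,0],
    [0,0,0,6,6,0,0],
    [0,0,0,6,6,0,0],
    [0,0,0,6,6,0,0],
    [0,0,0,6,6,0,0],
    [0,0,0,4,5,0,0],
    [0,0,0,0,3,0,0],
    [0,0,0,0,0,0,0]
  ]
}}

```text
t: 5.65
eef_pos: [583.1, -134.4, 124.0]
tcp_rot: [-3.141, -0.0, 1.571]
ft_force: [-1.4, -0.2, -0.4]
opening: 0.003
grip_force: 0.7
```

```bash
cat > cup.py <<'E'
from h import *
d,P=cloud("side"); c=d["color"]; cv2.imwrite("pics/side1.png",c[...,::-1])
d,P=cloud("top"); Z=P[...,2]; cv2.imwrite("pics/top1.png",d["color"][...,::-1])
for a,b in((38,63),(66,84)):
    m=(d["z_map"]>0)&(Z>a)&(Z<b)&(np.hypot(P[...,0]-605,P[...,1]+90)<130)
    q=P[m]; print(a,len(q),q.mean(0).round(1),cv2.minEnclosingCircle(q[:,:2].astype(np.float32)),cv2.minAreaRect(q[:,:2].astype(np.float32)))
E
python3 cup.py
```

```text
38 413 [625.4 -59.7  57.4] ((646.539794921875, -78.93527221679688), 93.5804443359375) ((645.3192138671875, -73.81451416015625), (167.5962371826172, 118.61373901367188), 6.568384170532227)
66 104 [580.2 -36.7  73.6] ((590.9874877929688, -52.19484329223633), 37.60944366455078) ((592.7494506835938, -42.48176193237305), (54.6197509765625, 73.63439178466797), 77.86666870117188)
```

Emit:
{"api": "jog_arm", "payload": {
  "motion": [
    [0,0,0,0,4,0,0],
    [0,0,0,0,2,0,0],
    [0,0,0,0,0,0,0]
  ]
}}

```text
t: 6.12
eef_pos: [589.2, -134.7, 124.2]
tcp_rot: [3.141, -0.0, 1.571]
ft_force: [-2.8, 1.0, -0.4]
opening: 0.004
grip_force: 1.1
```

```bash
sed -i 's/side1/side2/;s/top1/top2/' cup.py
cat >> cup.py <<'E'
m=(d["z_map"]>0)&(Z>60)&(Z<84)&(np.hypot(P[...,0]-605,P[...,1]+50)<60)
q=P[m]; from scipy.optimize import least_squares
q=q[q[:,2]>70]
f=least_squares(lambda p:np.hypot(*(q[:,:2]-p).T)-37.5,[605,-50],loss="soft_l1"); print("fit",f.x,np.sqrt(np.mean(f.fun**2)))
i=cv2.imread("pics/top2.png")[120:270,120:400]; cv2.imwrite("pics/t2c.png",cv2.resize(i,None,fx=2.8,fy=2.8))
E
python3 cup.py
```

```text
38 356 [628.4 -56.5  57.8] ((653.7354736328125, -76.63396453857422), 87.99900817871094) ((650.6294555664062, -72.58509063720703), (155.7064666748047, 118.1256332397461), 6.189395904541016)
66 135 [607.6 -43.7  74. ] ((602.8006591796875, -51.30360794067383), 37.469383239746094) ((604.5548095703125, -43.4978141784668), (55.46937561035156, 74.72633361816406), 78.06228637695312)
fit [601.83604689 -53.28863051] 1.7090881675492529
```

View pics/t2c.png

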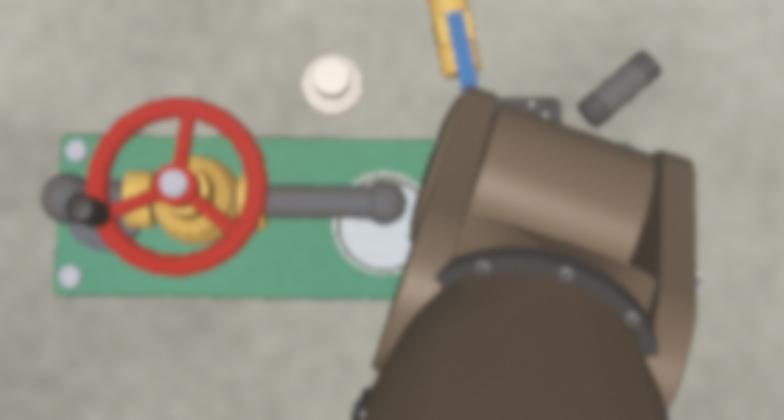

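The cup rim spans rows 172–272 in the crop, with its centre at about row 222. The spout elbow is at row 202, so the cup still needs roughly 10–15 mm in +x, which is about 5 mm more push at the fingers.

Emit:
{"api": "jog_arm", "payload": {
  "motion": [
    [0,0,0,0,3,0,0],
    [0,0,0,0,2,0,0],
    [0,0,0,0,0,0,0]
  ]
}}

```text
t: 6.6
eef_pos: [594.1, -134.5, 124.2]
tcp_rot: [3.142, -0.0, 1.571]
ft_force: [-2.8, 1.9, 0.9]
opening: 0.005
grip_force: 1.7
```

```bash
python3 cup.py
python3 - <<'E'
import cv2,numpy as np
i=cv2.imread("pics/top2.png"); c=i[175:220,230:275].astype(int)
for r in range(176,222): print(r,i[r,240],i[r,250]) if 0 else None
g=(i[...,1].astype(int)-i[...,2])>15   # green
for col in (242,245,248,251,254): 
    rows=[r for r in range(165,230) if not g[r,col]]; print(col,rows)
E
```

```text
38 306 [636.8 -55.5  58.3] ((658.0708618164062, -76.87911987304688), 84.37896728515625) ((656.3961181640625, -72.8615951538086), (143.49810791015625, 117.4930191040039), 7.476467609405518)
66 152 [620.5 -44.1  73.7] ((613.0126342773438, -51.429351806640625), 37.5049934387207) ((614.5530395507812, -44.43092346191406), (56.31856918334961, 74.16802978515625), 78.81771087646484)
fit [612.23601921 -53.04214407] 1.6926475469944982
242 [165, 166, 167, 168, 185, 186, 187, 188, 189, 190, 191, 192, 193, 194, 195, 196, 197, 198, 199, 200, 201, 202, 203, 204, 227, 228, 229]
245 [165, 166, 167, 168, 181, 182, 183, 184, 185, 186, 187, 188, 189, 190, 191, 192, 193, 194, 195, 196, 197, 198, 199, 200, 201, 202, 203, 204, 205, 206, 207, 227, 228, 229]
248 [165, 166, 167, 168, 179, 180, 181, 182, 183, 184, 185, 186, 187, 188, 189, 190, 191, 192, 193, 194, 195, 196, 197, 198, 199, 200, 201, 202, 203, 204, 205, 206, 207, 208, 209, 227, 228, 229]
251 [165, 166, 167, 168, 169, 178, 179, 180, 181, 182, 183, 184, 185, 186, 187, 188, 189, 190, 191, 192, 193, 194, 195, 196, 197, 198, 199, 200, 201, 202, 203, 204, 205, 206, 207, 208, 209, 210, 228, 229]
254 [165, 166, 167, 168, 169, 177, 178, 179, 180, 181, 182, 183, 184, 185, 186, 187, 188, 189, 190, 191, 192, 193, 194, 195, 196, 197, 198, 199, 200, 201, 202, 203, 204, 205, 206, 207, 208, 209, 210, 211, 227, 228, 229]
```

Emit:
{"api": "jog_arm", "payload": {
  "motion": [
    [0,0,0,0,-10,0,0],
    [0,0,0,0,-20,0,0],
    [0,0,0,0,0,-50,0],
    [0,0,0,0,0,-60,0],
    [0,0,0,0,0,-60,0],
    [0,0,0,0,0,-52,0],
    [0,0,0,0,0,0,0]
  ]
}}

```text
t: 7.58
eef_pos: [564.5, -135.1, 350.5]
tcp_rot: [3.133, 0.003, 1.571]
ft_force: [0.1, -0.4, -0.2]
opening: 0.008
grip_force: 0.0
```

Run:
```python
from h import *
print(env.state()["eef_pos"])
d,P=cloud("top"); Z=P[...,2]; ok=d["z_map"]>0
from scipy.optimize import least_squares
m=ok&(Z>70)&(Z<84)&(np.hypot(P[...,0]-605,P[...,1]+50)<55); q=P[m]
print("cup",least_squares(lambda p:np.hypot(*(q[:,:2]-p).T)-37.5,[605,-50],loss="soft_l1").x)
b=ok&(Z>250)&(Z<275)&(np.hypot(P[...,0]-606,P[...,1]-77)<80)
if b.sum(): print("handle",b.sum(),P[b].mean(0))
a=np.radians(np.arange(70,521,10)); p=np.round(np.c_[78+50*np.sin(a),613+50*np.cos(a)])
print(p[0]); D=np.diff(p,axis=0).astype(int)
for k in range(0,45,10): print(D[k:k+10].tolist(),p[min(k+10,45)])
```

```text
[ 564.46336622 -135.13728381  350.5140648 ]
cup [612.54004669 -50.46745781]
handle 105 [594.81452841 123.92707986 258.06644697]
[125. 630.]
[[2, -8], [1, -9], [-1, -9], [-2, -8], [-4, -8], [-5, -7], [-6, -6], [-7, -5], [-8, -4], [-8, -2]] [ 87. 564.]
[[-9, -1], [-9, 1], [-8, 2], [-8, 4], [-7, 5], [-6, 6], [-5, 7], [-4, 8], [-2, 8], [-1, 9]] [ 28. 613.]
[[1, 9], [2, 8], [4, 8], [5, 7], [6, 6], [7, 5], [8, 4], [8, 2], [9, 1], [9, -1]] [ 87. 662.]
[[8, -2], [8, -4], [7, -5], [6, -6], [5, -7], [4, -8], [2, -8], [1, -9], [-1, -9], [-2, -8]] [125. 596.]
[[-4, -8], [-5, -7], [-6, -6], [-7, -5], [-8, -4]] [ 95. 566.]
```

The cup sits at (612.5,-50.5), squarely under the spout. Next is the wheel.

Emit:
{"api": "jog_arm", "payload": {
  "motion": [
    [0,0,0,52,13,0,0],
    [0,0,0,52,13,0,0],
    [0,0,0,52,13,0,0],
    [0,0,0,52,13,0,0],
    [0,0,0,52,13,0,0],
    [0,0,0,0,0,0,0],
    [0,0,0,0,0,30,0],
    [0,0,0,0,0,0,0]
  ]
}}

```text
t: 8.62
eef_pos: [628.2, 124.5, 313.4]
tcp_rot: [-3.137, 0.001, 1.57]
ft_force: [0.3, 0.1, 0.4]
opening: 0.005
grip_force: 0.0
```

Emit:
{"api": "jog_arm", "payload": {
  "motion": [
    [0,0,0,2,-7,0,0],
    [0,0,0,1,-8,0,0],
    [0,0,0,-1,-9,0,0],
    [0,0,0,-2,-8,0,0],
    [0,0,0,-4,-8,0,0],
    [0,0,0,-5,-7,0,0],
    [0,0,0,-6,-6,0,0],
    [0,0,0,-7,-5,0,0],
    [0,0,0,-8,-4,0,0],
    [0,0,0,-8,-2,0,0]
  ]
}}

```text
t: 9.88
eef_pos: [565.4, 87.4, 317.5]
tcp_rot: [3.138, -0.001, 1.571]
ft_force: [4.3, 5.9, 0.5]
opening: 0.006
grip_force: 3.0
```

```bash
cat > w.py <<'E'
from h import *
s=env.state(); print(s["eef_pos"].round(1),s["ft_force"].round(1))
for c in("top","side"):
    d,P=cloud(c); Z=P[...,2]; m=(d["z_map"]>0)&(Z>235)&(Z<282)&(np.hypot(P[...,0]-613,P[...,1]-78)<75)&(d["color"].max(-1)<70)
    if m.sum(): q=P[m]; print(c,m.sum(),q.mean(0).round(1),q[:,2].max().round())
E
python3 w.py
```

```text
[565.4  87.4 317.5] [4.3 5.9 0.5]
top 2 [563.8  58.9 236. ] 237.0
side 300 [564.2  66.8 260.3] 282.0
```

Emit:
{"api": "jog_arm", "payload": {
  "motion": [
    [0,0,0,-9,-1,0,0],
    [0,0,0,-9,1,0,0],
    [0,0,0,-8,2,0,0],
    [0,0,0,-8,4,0,0],
    [0,0,0,-7,5,0,0],
    [0,0,0,-6,6,0,0],
    [0,0,0,-5,7,0,0],
    [0,0,0,-4,8,0,0],
    [0,0,0,-2,8,0,0],
    [0,0,0,-1,9,0,0]
  ]
}}

```text
t: 11.22
eef_pos: [614.2, 28.3, 316.2]
tcp_rot: [-3.141, -0.0, 1.571]
ft_force: [-5.7, 4.7, 2.2]
opening: 0.002
grip_force: 3.1
```

```bash
python3 w.py
```

```text
[614.2  28.3 316.2] [-5.7  4.7  2.2]
side 415 [620.7  19.7 258.5] 282.0
```

Still pushing with a healthy tangential reaction.

Emit:
{"api": "jog_arm", "payload": {
  "motion": [
    [0,0,0,1,9,0,0],
    [0,0,0,2,8,0,0],
    [0,0,0,4,8,0,0],
    [0,0,0,5,7,0,0],
    [0,0,0,6,6,0,0],
    [0,0,0,7,5,0,0],
    [0,0,0,8,4,0,0],
    [0,0,0,8,2,0,0],
    [0,0,0,9,1,0,0],
    [0,0,0,9,-1,0,0]
  ]
}}

```text
t: 12.58
eef_pos: [663.0, 86.2, 316.1]
tcp_rot: [-3.141, 0.003, 1.571]
ft_force: [-4.8, -8.3, 3.0]
opening: 0.002
grip_force: 4.2
```

Emit:
{"api": "jog_arm", "payload": {
  "motion": [
    [0,0,0,8,-2,0,0],
    [0,0,0,8,-4,0,0],
    [0,0,0,7,-5,0,0],
    [0,0,0,6,-6,0,0],
    [0,0,0,5,-7,0,0],
    [0,0,0,4,-8,0,0],
    [0,0,0,2,-8,0,0],
    [0,0,0,1,-9,0,0],
    [0,0,0,-1,-9,0,0],
    [0,0,0,-2,-8,0,0]
  ]
}}

```text
t: 13.82
eef_pos: [598.0, 124.5, 317.0]
tcp_rot: [3.136, 0.002, 1.571]
ft_force: [14.0, -10.7, 1.3]
opening: 0.004
grip_force: 7.1
```

```bash
python3 w.py
```

```text
[598.  124.5 317. ] [ 14.  -10.7   1.3]
top 17 [575.5 108.5 252.3] 264.0
side 400 [586.9 109.3 260.4] 282.0
```

Emit:
{"api": "jog_arm", "payload": {
  "motion": [
    [0,0,0,-4,-8,0,0],
    [0,0,0,-5,-7,0,0],
    [0,0,0,-6,-6,0,0],
    [0,0,0,-3,-3,0,0],
    [0,0,0,-4,-2,0,0],
    [0,0,0,0,0,0,0]
  ]
}}

```text
t: 14.68
eef_pos: [570.7, 103.4, 316.3]
tcp_rot: [-3.141, -0.0, 1.571]
ft_force: [-0.4, 2.5, 0.9]
opening: 0.006
grip_force: 1.3
```

```bash
python3 w.py
```

```text
[570.7 103.4 316.3] [-0.4  2.5  0.9]
top 33 [561.9  75.4 265. ] 279.0
side 303 [566.1  79.  261.7] 282.0
```

Emit:
{"api": "jog_arm", "payload": {
  "motion": [
    [0,0,0,-3,-1,0,0],
    [0,0,0,-2,0,0,0],
    [0,0,0,0,0,0,0]
  ]
}}

```text
t: 15.15
eef_pos: [569.9, 99.3, 316.3]
tcp_rot: [3.142, -0.002, 1.571]
ft_force: [-0.0, 11.2, 3.0]
opening: 0.004
grip_force: 5.8
```

Emit:
{"api": "jog_arm", "payload": {
  "motion": [
    [0,0,0,6,3,0,0],
    [0,0,0,0,0,-40,0],
    [0,0,0,0,0,-40,0],
    [0,0,0,50,-10,0,0],
    [0,0,0,60,-20,0,0],
    [0,0,0,60,-20,0,0],
    [0,0,0,60,-20,0,0],
    [0,0,0,50,-20,0,0],
    [0,0,0,0,0,0,0],
    [0,0,0,0,0,0,0]
  ]
}}

```text
t: 16.4
eef_pos: [483.8, 381.8, 395.9]
tcp_rot: [-3.141, 0.001, 1.571]
ft_force: [0.9, 0.1, -1.1]
opening: 0.006
grip_force: 0.0
```

```bash
python3 w.py
python3 - <<'E'
from h import *
d,P=cloud("top"); Z=P[...,2]; ok=d["z_map"]>0
from scipy.optimize import least_squares
m=ok&(Z>70)&(Z<84)&(np.hypot(P[...,0]-605,P[...,1]+50)<55); q=P[m]
print("cup",least_squares(lambda p:np.hypot(*(q[:,:2]-p).T)-37.5,[605,-50],loss="soft_l1").x)
b=ok&(Z>268)&(Z<290)&(np.hypot(P[...,0]-613,P[...,1]-77)<80); print("handle",b.sum(),P[b].mean(0))
i=d["color"][100:280,100:380,::-1]; cv2.imwrite("pics/end.png",cv2.resize(i,None,fx=2.5,fy=2.5))
E
```

```text
[483.8 381.8 395.9] [ 0.9  0.1 -1.1]
top 42 [562.4  73.  267.8] 280.0
side 240 [564.2  71.6 258.4] 279.0
cup [612.38817806 -50.44056603]
handle 111 [563.96439894  78.50317801 277.35402698]
```

View pics/end.png

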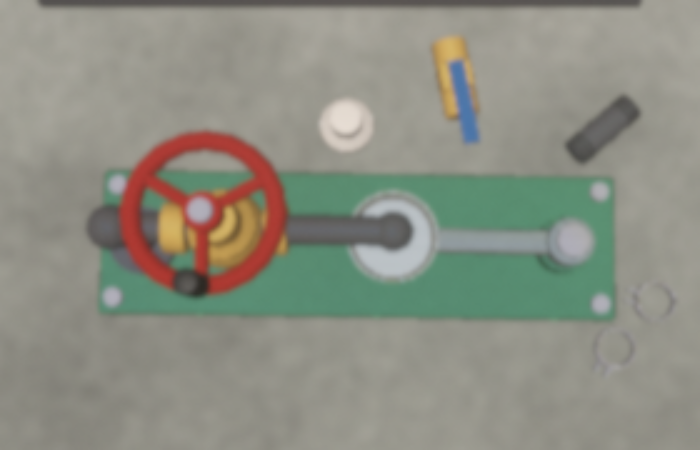

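The handle is at -x (190,283), its top at 277–280 mm. The cup is centred under the spout at (393,235), and the fittings are undisturbed.

```bash
python3 -c "
from cell import env
print(env.job_done())"
```

```text
the job is handed in; nothing more can be done
None
```

I swung the cup under the spout, opened the valve fully to its stop, left the loose fittings where they lay and handed the job in; the hand-in call gave no verdict, but my last camera check agreed with all of this.

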